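# Load the module into the test box and shut the lid

## Robot

A 6-joint arm with a two-finger parallel gripper is mounted at the origin on the work surface. World frame = base frame: x ahead of the robot, y to its left, z up, the work surface at z = 0. Lengths are in m, angles in rad, forces in N, time in s.
With the tool pointing down it reaches from about 0.375 to 0.9 m from the base axis. Payload 3.1 kg.
Tool frame: the origin (TCP) lies on the centre line of the jaws, within the pads' length; the fingertips stand 19 mm ahead of it and the grasp point (between the pads) is the TCP; z points along the fingers, y is the line along which they close (so a half turn about z gives the same grasp; the last joint's range is limited). The gripper opens to 85 mm and grips with 20 to 120 N. Pads are 22 mm wide; open, the fingers measure 114 mm over their backs; the gripper's body (76 mm by 85 mm) begins 54 mm behind the grasp point. The pads swing forward as they close: fully open they stand 13 mm farther back than shut.
Start: joints at [0.957, 0.527, 1.433, -0, 1.181, -0.178], TCP at [0.264, 0.567, 0.25] pointing down, gripper open.
Joint ranges: [-3.08, 3.08], [-0.75, 2.2], [0.22, 2.44], [-1.43, 4.57], [0, 2.65], [-2.85, 2.85]. Speed limits (rad/s): [2.79, 2.79, 3.14, 3.14, 3.14, 3.14].

## Interface

Orientations are given as a unit quaternion [x, y, z, w].
In Python, from station import manip, cams, sign_off gives the robot as it stands.
- The arm moves only by the tool carry_out, never from a script. Its argument "targets" is a list that holds one entry, the list of rows, each a list of 7 numbers: the shift along the tool's x, y, z in cm, then the turn, a rotation vector about the tool's x, y, z in degrees, then the finger opening in cm, from 0 to 8.54. A call has 1 to 12 rows; each row is the pose to reach, as a shift and turn from the pose commanded when the call began, along the tool's axes at that moment; what a row does not reach only later rows make up. A row lasts 1/12 s, in which the tool goes at most 41.7 mm and 7.16 degrees, less where a joint would pass 70% of its speed; a pose out of reach is approached as far as the arm can. A call with a gripper value outside its range is refused whole. The fingers move at their own pace and stop on an object; "force" is the grip in N (left out, the last holds). Time passes only in rows, so rows that repeat a pose let the fingers close. It gives the time, the measured TCP pose, the force, the opening and the grip force at its end, in the units of the state.
- manip.sense(): the state, without advancing time (a new reading comes with each control period).
- cams.snapshot(name): name is "scene" or "top" or "wrist"; returns the picture (400x640x3 uint8, red, green, blue); there is no depth.
- cams.camera_info(name): a dict with "K" (3x3 intrinsics, pixels), "T" (4x4, takes a point from camera to world coordinates). Camera axes: x right, y down, z forward; pixel columns grow to the right and rows downward; lengths in m; the calibration is good to about 2 mm. A picture is of the moment at which its call begins: read the wrist's pose just before it. camera_info takes no time and is no camera call; for the wrist camera it gives the pose at the moment of the call.
- sign_off(): hands the job in; it is judged then, once.
The state is a dict: "t": time; "q": joint angles; "qd": joint speeds; "tau": joint torques, N m; "tcp_pos": TCP position; "tool_rot": TCP orientation; "force": force on the tool from outside, world axes, zero at the start; "ft_torque": the same for the moment, N m; "finger_gap": opening from 0.0 (shut) to 1.0 (fully open); "gripper_force": force on a finger pad.
Only numpy, scipy, OpenCV 4.12 (cv2) and the standard library are available. Lean on these libraries where they do the work, as an engineer would, in place of code of your own. Each camera call takes 0.05 s, during which the arm holds its last target. There are 200 camera calls.

## Task

Pull the upper drawer of the parts unit out to its stop and leave it out, take the small rectangular module out of it and put it down on the green mat, then take it again the other way (the nest has room for fingers only at its two ends) and lay it flat in the nest of the open test box; set it down each time, do not drop it. Then lower the box's hinged lid gently until it is fully closed over the module. Leave the spool in the drawer, and do not disturb the screwdriver and the multimeter.

Things in the scene. Friction and masses are not known exactly. Their poses are not given: they have to be found in the camera images.
- unit: Grey two-drawer parts unit with blue drawer fronts, 200 (x) x 172 (y) x 116 mm high, fixed on the green mat. Origin: centre of its underside. Its front faces its own -x; only the upper drawer opens.
- drawer (a joint): Upper drawer of the unit: metres pulled out along the unit's -x; 0 shut, 0.115 at its stop. Slides easily (1 to 2 N) and stays where it is left. Inside, side by side across y, are two open compartments, 70 mm wide (y) and 104 mm long (x), with 4 mm walls. With the drawer at its stop both lie wholly clear in front of the unit.
- drawer_handle (a point): Middle of the upper drawer's steel bar handle, on the bar's axis; axes as the unit's. A round bar of 10 mm diameter, 90 mm long along y, 40 mm in front of the drawer front, 26 mm below the unit's top, with nothing under it; can be pinched or hooked from above. It moves with the drawer.
- module: The module: closed grey plastic enclosure, 36 (x) x 62 (y, long) x 28 mm high, dark vent slots and paper label on top, about 0.1 kg. Origin: centre of its underside, z up. Starts in either compartment of the shut drawer, long side across it, only 4 mm from the walls at its ends: there it can be gripped only across its 36 mm width (about 30 mm of finger room each side).
- drawer_in (a point): Middle of the drawer's two compartments at their floor, 68 mm above the unit's underside; axes as the unit's; moves with the drawer. The compartments' centres are 37 mm either side along y; their walls rise 36 mm above this floor, the unit's top 48 mm.
- spool: Bystander: round solder spool, white flanges, 44 mm diameter, 30 mm high, standing in the other compartment of the drawer. Origin: centre of its underside.
- mat: Green bench mat, 620 x 1160 mm, 2 mm thick, fixed; its top is 2 mm above the bench. Origin: centre of its underside.
- testbox: Aluminium test box, 150 (x) x 200 (y) x 56 mm high, fixed on the mat. Origin: centre of its underside. The lid is hinged along its +x rim. Inside is a black nest: a trough along y, 42 mm wide and 180 mm long, its floor 10 mm above the underside, between two solid banks 40 mm higher than that floor: no room for fingers beside the module there.
- nest (a point): Centre of the nest's floor, where the module's underside centre belongs; axes as the test box's. The module lies with its long side along this y, either way round, with 3 mm of play all round, between two ribs across the trough, 5 mm high and 10 mm thick, 68 mm apart. Beyond the ribs is finger room, 50 mm or more at each end of the module.
- lid (a joint): Angle of the test box's lid, rad: 0 fully closed, 1.5 to 1.75 (about upright) at the start, 1.95 at most. Stiff hinge: stays at any angle and must be moved all the way.
- lid_hinge (a point): On the hinge's axis (along the test box's y), at its middle, level with the lid's underside, 56.5 mm above the box's underside. Its axes turn with the lid (as the box's when closed): the lid, an aluminium plate 150 x 200 x 8 mm, runs along -x from here; its outer face is at z = +8 mm.
- lid_handle (a point): Middle of the lid's steel bar handle, on the bar's axis, 136 mm along -x from the hinge and 50 mm along z in the lid's axes (42 mm off the outer face). Round bar of 10 mm diameter, 90 mm long, parallel to the hinge; can be pinched from above at any lid angle. It moves with the lid.
- screwdriver: Bystander: screwdriver with green handle, 170 mm long, lying on the mat between the unit and the box, towards the back.
- multimeter: Bystander: red and black multimeter, 75 x 150 x 38 mm, lying on the mat at the robot's right.

How it is judged:
On the way, in this order (a step that is already met when the one before it is completed fails the run):
1. the upper drawer is pulled out to its stop (value of joint drawer above 0.108 m), for 0.1 s.
2. the module stands on the green mat, let go (contact force between module and mat above 0.1 N and linear speed of module below 0.03 m/s and contact force between the fingers and module below 0.05 N), for 0.1 s.
3. the module lies flat in the nest, let go, the lid still open (x of module in the frame of nest between -0.006 and 0.006 m and y of module in the frame of nest between -0.006 and 0.006 m and z of module in the frame of nest between -0.004 and 0.003 m and angle between module's own z axis and vertical below 0.08 rad and contact force between the fingers and module below 0.05 N and value of joint lid above 1 rad), for 0.2 s.
At the end, for the whole second after the job is handed in: The module lies flat in the nest (within 6 mm of its centre along and across, underside within 3 mm of the floor, long side along the trough within 0.2 rad), at rest and released; the lid is closed (within 0.035 rad); the drawer is still out (at least 90 mm) and the spool is still in it (x of module in the frame of nest between -0.006 and 0.006 m and y of module in the frame of nest between -0.006 and 0.006 m and z of module in the frame of nest between -0.004 and 0.003 m and angle between module's own z axis and vertical below 0.08 rad and contact force between the fingers and module below 0.05 N and angle between the y axis of module and the y axis of nest, either way round below 0.2 rad and linear speed of module below 0.02 m/s and value of joint lid below 0.035 rad and value of joint drawer above 0.09 m and z of spool in the frame of unit below 0.08 m and horizontal distance between spool and drawer_handle below 0.18 m); the robot touches nothing.
It fails at once if the module is dropped (falls free at over 0.5 m/s, about a 13 mm drop) (linear speed of module above 0.5 m/s and contact force between the fingers and module below 0.05 N and velocity of joint drawer below 0.1 m/s).
It fails at once if the lid is slammed (closing faster than 2.5 rad/s) (velocity of joint lid below -2.5 rad/s).
It fails at once if the spool is taken out of the drawer (z of spool in the frame of unit above 0.11 m).
It fails at once if the screwdriver or the multimeter is pushed aside (more than 40 mm) (distance of any of screwdriver, multimeter from where it was at the start of the episode above 0.04 m).
It also fails if it takes over 69 s, if anything falls off the work surface, if the arm or the gripper's body presses on something with over 40 N, if the wrist force passes 120 N, or if a joint passes its speed limit or range.

## Working session

There is one attempt and no reset: what is moved stays moved. The work goes in short steps, Python scripts to look and compute and a tool call to move; the robot and the scene stay as the last step left them, time stands still between calls to the robot, and variables do not carry over. Pictures are saved under pics/ and viewed, at most 11 in all, crops included, and the job is handed in when it is done.

Besides the shell and the picture viewer there is one more tool, called after ">>>" as name(argument=value, ...) on one line, values as JSON. carry_out: Moves the arm, as the interface text tells. Its arguments: {"type":"object","properties":{"targets":{"type":"array"},"force":{"type":"number"}},"required":["targets"]}

```bash
ls; mkdir -p pics
python3 - <<'E'
from station import manip,cams
import cv2,numpy as np
np.set_printoptions(precision=4,suppress=True)
s=manip.sense();print(s['t'],s['tcp_pos'],s['tool_rot'])
for n in("top","scene"):
    im=cams.snapshot(n);i=cams.camera_info(n);print(n,np.array(i['K']),np.array(i['T']))
    cv2.imwrite(f'pics/{n}0.png',im[...,::-1])
E
```

```text
pics
0.0 [0.2634 0.566  0.2493] [ 0.2162  0.9764 -0.001  -0.0004]
top [[449.5052   0.     317.3337]
 [  0.     449.5052 205.3074]
 [  0.       0.       1.    ]] [[ 0.0014 -0.9878  0.1557  0.3286]
 [-0.9997 -0.0055 -0.0258 -0.0462]
 [ 0.0264 -0.1556 -0.9875  1.4007]
 [ 0.      0.      0.      1.    ]]
scene [[420.059    0.     320.4784]
 [  0.     420.059  200.6148]
 [  0.       0.       1.    ]] [[-0.4357  0.5586 -0.7058  1.3239]
 [ 0.8999  0.2549 -0.3538  0.3279]
 [-0.0177 -0.7893 -0.6137  0.8083]
 [ 0.      0.      0.      1.    ]]
```

View pics/top0.png

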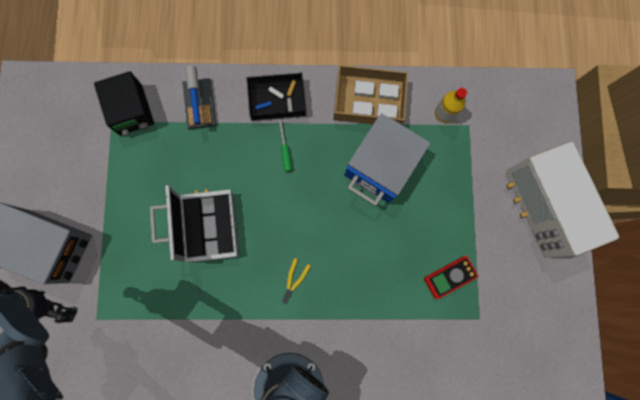

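View pics/scene0.png

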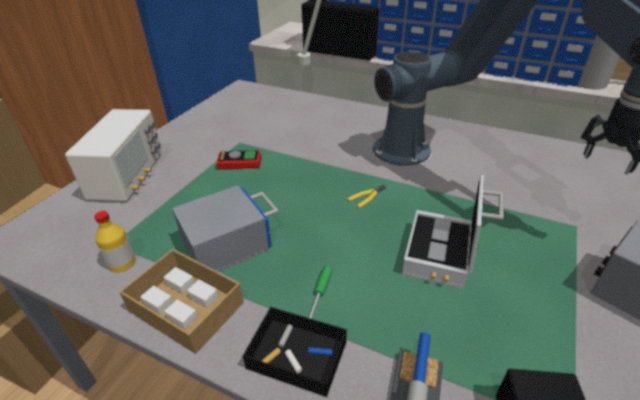

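The top view shows the unit (347–428, 117–205) with its handle near (366,190), and the box at (170–236, 190–262) with its lid hinge on the left and the lid handle near (160,223). The screwdriver is at (285,150) and the multimeter at (452,277). I'll zoom in to measure corners.

```bash
cat > h.py <<'E'
import cv2,numpy as np
from station import manip,cams
from scipy.spatial.transform import Rotation as R
np.set_printoptions(precision=4,suppress=True)
def ray(name,px,z,info=None):
    i=info or cams.camera_info(name);K=np.array(i['K']);T=np.array(i['T'])
    d=np.c_[np.atleast_2d(px),np.ones(len(np.atleast_2d(px)))]@np.linalg.inv(K).T@T[:3,:3].T
    o=T[:3,3];return o+d*((z-o[2])/d[:,2])[:,None]
def proj(name,P,info=None):
    i=info or cams.camera_info(name);T=np.linalg.inv(np.array(i['T']))
    c=np.atleast_2d(P)@T[:3,:3].T+T[:3,3];u=c@np.array(i['K']).T;return u[:,:2]/u[:,2:]
def save(name,im,box=None,s=1):
    if box: x0,y0,x1,y1=box;im=im[y0:y1,x0:x1]
    cv2.imwrite('pics/'+name,cv2.resize(im,None,fx=s,fy=s,interpolation=cv2.INTER_CUBIC)[...,::-1])
E
python3 - <<'E'
from h import *
im=cv2.imread('pics/top0.png')[...,::-1]
a=im[110:210,340:440];b=im[180:270,145:245];b=cv2.copyMakeBorder(b,0,10,0,0,0)
c=np.hstack([cv2.resize(x,None,fx=4,fy=4,interpolation=cv2.INTER_CUBIC) for x in(a,b)])
cv2.imwrite('pics/crop0.png',c[...,::-1])
hsv=cv2.cvtColor(im,cv2.COLOR_RGB2HSV)
bl=cv2.inRange(hsv,(105,140,50),(125,255,255));bl[:, :340]=0;bl[:,440:]=0;bl[:110]=0;bl[215:]=0
p=np.argwhere(bl)[:,::-1];print(len(p),cv2.minAreaRect(p.astype(np.float32)))
E
```

```text
373 ((369.37847900390625, 184.05706787109375), (57.138214111328125, 10.360677719116211), 32.38067626953125)
```

View pics/crop0.png

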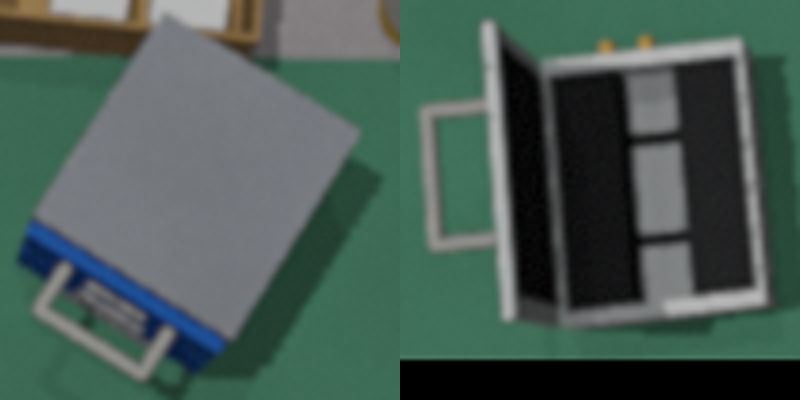

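The crop shows the unit's top corners at (165,15), (358,133), (225,338), (35,218). The handle bar runs (40,307)–(145,375). The nest floor segment is centred at (661,188), and the box rim corners are at (742,42), (768,305), (545,62), (565,322).

Run:
```python
from h import *
f=lambda a,o:(np.array(a,float)+.5)/4-.5+np.array(o)
u=ray('top',f([(165,15),(358,133),(228,341),(35,221)],(340,110)),.118)
print('unit',u,np.linalg.norm(np.diff(u[[0,1,2,3,0]],axis=0),axis=1),u.mean(0))
d=(u[0]+u[1]-u[2]-u[3]);d2=(u[0]-u[1]+u[3]-u[2]);print('yaw',np.degrees(np.arctan2(d[1],d[0])),np.degrees(np.arctan2(d2[1],d2[0])))
h=ray('top',f([(40,307),(145,375)],(340,110)),.092+0.0);print('handle',h,h.mean(0),np.linalg.norm(h[0]-h[1]),np.degrees(np.arctan2(*(h[0]-h[1])[[1,0]])))
b=lambda a:f(np.array(a)-[400,0],(145,180))
n=ray('top',b([(633,145),(683,138),(690,232),(640,237)]),.012);print('nest',n,n.mean(0))
r=ray('top',b([(742,42),(768,305),(565,322),(545,62)]),.058);print('rim',r,r.mean(0),np.linalg.norm(np.diff(r[[0,1,2,3,0]],axis=0),axis=1))
d=(r[1]-r[0]+r[2]-r[3]);print('box y dir',np.degrees(np.arctan2(d[1],d[0])))
d=r[2]+r[3]-r[0]-r[1];print('box x dir',np.degrees(np.arctan2(d[1],d[0])))
s=manip.sense();print(R.from_quat(s['tool_rot']).as_matrix())
```

```text
unit [[ 0.8109 -0.2699  0.118 ]
 [ 0.7207 -0.4121  0.118 ]
 [ 0.5629 -0.3109  0.118 ]
 [ 0.6515 -0.1708  0.118 ]] [0.1684 0.1875 0.1658 0.1876] [ 0.6865 -0.2909  0.118 ]
yaw -32.292947800396206 57.64416012424164
handle [[ 0.5925 -0.1764  0.092 ]
 [ 0.5417 -0.2538  0.092 ]] [ 0.5671 -0.2151  0.092 ] 0.09255932716572418 56.730464351817275
nest [[0.5125 0.2719 0.012 ]
 [0.5181 0.2336 0.012 ]
 [0.4452 0.2256 0.012 ]
 [0.4412 0.2637 0.012 ]] [0.4793 0.2487 0.012 ]
rim [[0.5853 0.1827 0.058 ]
 [0.3875 0.1573 0.058 ]
 [0.3747 0.3058 0.058 ]
 [0.5691 0.3298 0.058 ]] [0.4792 0.2439 0.058 ] [0.1994 0.149  0.1958 0.148 ]
box y dir -172.82602469234334
box x dir 95.62320774357984
[[-0.9065  0.4221 -0.0012]
 [ 0.4221  0.9065 -0.0017]
 [ 0.0004 -0.002  -1.    ]]
```

```bash
cat >> h.py <<'E'
def plan(*tg):
    """each target (x,y,z,yaw_deg of tool y) -> shift cm, rotvec deg, tool down"""
    s=manip.sense();p=np.array(s['tcp_pos']);r=R.from_quat(s['tool_rot'])
    print('t',s['t'],'at',p,'yaw y',np.degrees(np.arctan2(*r.as_matrix()[[1,0],1])),'gap',s['finger_gap'],'F',np.array(s['force']))
    for x,y,z,a in tg:
        a=np.radians(a);Y=np.array([np.cos(a),np.sin(a),0]);Z=np.array([0,0,-1.]);X=np.cross(Y,Z)
        q=R.from_matrix(np.c_[X,Y,Z])
        print((x,y,z),r.inv().apply(np.array([x,y,z])-p)*100,(r.inv()*q).as_rotvec(degrees=True))
E
python3 -c "
from h import *
plan((.567,-.215,.30,-32.3),(.567,-.215,.092,-32.3),(.470,-.154,.092,-32.3))"
```

```text
t 0.1 at [0.2634 0.5661 0.2494] yaw y 65.0312450328909 gap 1.0000971256640674 F [-0.2108 -0.0429  0.7171]
(0.567, -0.215, 0.3) [-60.4886 -58.0031  -4.9637] [-0.1032  0.0818 97.3312]
(0.567, -0.215, 0.092) [-60.4962 -57.9615  15.8363] [-0.1032  0.0818 97.3312]
(0.47, -0.154, 0.092) [-49.1278 -56.5262  15.8375] [-0.1032  0.0818 97.3312]
```

>>> carry_out(targets=[[[0,0,-5,0,0,0,4],[-30,-29,-5,0,0,90,4],[-60.5,-58,-5,0,0,97.3,4],[-60.5,-58,-5,0,0,97.3,4],[-60.5,-58,-5,0,0,97.3,4],[-60.5,-58,-5,0,0,97.3,4],[-60.5,-58,-5,0,0,97.3,4],[-60.5,-58,-5,0,0,97.3,4],[-60.5,-58,-5,0,0,97.3,4],[-60.5,-58,-5,0,0,97.3,4],[-60.5,-58,-5,0,0,97.3,4],[-60.5,-58,-5,0,0,97.3,4]]], force=25)

```text
t: 1.1
tcp_pos: [0.4297, 0.1374, 0.2967]
tool_rot: [0.789, 0.615, -0.0, -0.0]
force: [0.9, 0.1, -0.7]
finger_gap: 0.469
gripper_force: 0.0
```

```bash
python3 -c "
from h import *
plan((.567,-.215,.28,-32.3));print(manip.sense()['q'])"
```

```text
t 1.1 at [0.4297 0.1374 0.2967] yaw y -14.098439609532763 gap 0.469272108527181 F [ 0.8956  0.054  -0.668 ]
(0.567, -0.215, 0.28) [-30.8388  21.8993   1.6576] [-0.0197  0.0035 18.2016]
[0.0609 0.2294 1.7892 0.0001 1.1233 0.3069]
```

>>> carry_out(targets=[[[-30.8,21.9,1.7,0,0,18.2,3.5],[-30.8,21.9,1.7,0,0,18.2,3.5],[-30.8,21.9,1.7,0,0,18.2,3.5],[-30.8,21.9,1.7,0,0,18.2,3.5],[-30.8,21.9,1.7,0,0,18.2,3.5],[-30.8,21.9,1.7,0,0,18.2,3.5],[-30.8,21.9,1.7,0,0,18.2,3.5],[-30.8,21.9,1.7,0,0,18.2,3.5],[-30.8,21.9,1.7,0,0,18.2,3.5],[-30.8,21.9,1.7,0,0,18.2,3.5],[-30.8,21.9,1.7,0,0,18.2,3.5],[-30.8,21.9,1.7,0,0,18.2,3.5]]])

```text
t: 2.1
tcp_pos: [0.5685, -0.2115, 0.2788]
tool_rot: [0.875, 0.485, -0.0, -0.001]
force: [-0.5, -0.3, -0.8]
finger_gap: 0.409
gripper_force: 0.0
```

Run:
```python
from h import *
plan((.567,-.215,.092,-32.3))
i=cams.camera_info('wrist');im=cams.snapshot('wrist');save('w1.png',im);print(np.array(i['K']),np.array(i['T']))
print(proj('wrist',[[.567,-.215,.092],[.5925,-.1764,.092],[.5417,-.2538,.092]],i))
np.savez('w1.npz',K=i['K'],T=i['T'])
```

```text
t 2.1 at [ 0.5685 -0.2115  0.2788] yaw y -32.00463255295859 gap 0.40902983565224776 F [-0.4814 -0.3257 -0.7784]
(0.567, -0.215, 0.092) [-0.3824  0.1113 18.6839] [-0.1554 -0.0231  0.2953]
[[359.1074   0.     314.1293]
 [  0.     359.1074 205.5283]
 [  0.       0.       1.    ]] [[ 0.8483 -0.5078 -0.15    0.6068]
 [-0.5295 -0.8151 -0.235  -0.1518]
 [-0.0029  0.2788 -0.9603  0.4025]
 [ 0.      0.      0.      1.    ]]
[[314.8586 188.8099]
 [316.2895 136.0082]
 [313.8371 237.5731]]
```

View pics/w1.png

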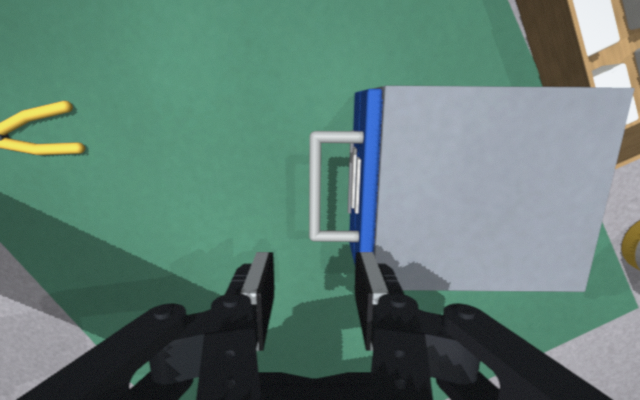

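The handle bar runs from (316,136) to (314,238), which matches the predicted pixels within about a millimetre. I'll descend and grip.

>>> carry_out(targets=[[[-0.4,0.1,10,0,0,0.3,3.5],[-0.4,0.1,15,0,0,0.3,3.5],[-0.4,0.1,18.6,0,0,0.3,3.5],[-0.4,0.1,18.6,0,0,0.3,3.5],[-0.4,0.1,18.6,0,0,0.3,3.5],[-0.4,0.1,18.6,0,0,0.3,3.5],[-0.4,0.1,18.6,0,0,0.3,3.5],[-0.4,0.1,18.6,0,0,0.3,0],[-0.4,0.1,18.6,0,0,0.3,0],[-0.4,0.1,18.6,0,0,0.3,0],[-0.4,0.1,18.6,0,0,0.3,0],[-0.4,0.1,18.6,0,0,0.3,0]]], force=25)

```text
t: 3.15
tcp_pos: [0.5669, -0.2142, 0.0961]
tool_rot: [0.876, 0.483, -0.0, -0.001]
force: [-4.2, 3.9, 4.7]
finger_gap: 0.107
gripper_force: 24.6
```

>>> carry_out(targets=[[[0,-1,0,0,0,0,0],[0,-2.5,0,0,0,0,0],[0,-4,0,0,0,0,0],[0,-5.5,0,0,0,0,0],[0,-7,0,0,0,0,0],[0,-8.5,0,0,0,0,0],[0,-9.8,0,0,0,0,0],[0,-10.8,0,0,0,0,0],[0,-11.4,0,0,0,0,0],[0,-11.7,0,0,0,0,0],[0,-11.7,0,0,0,0,0],[0,-11.7,0,0,0,0,0]]])

```text
t: 4.15
tcp_pos: [0.4706, -0.153, 0.096]
tool_rot: [0.876, 0.483, 0.002, 0.002]
force: [3.0, 5.3, 7.4]
finger_gap: 0.102
gripper_force: 25.6
```

>>> carry_out(targets=[[[0,0,0,0,0,0,3.5],[0,0,0,0,0,0,3.5],[0,0,0,0,0,0,3.5],[0,0,0,0,0,0,3.5],[0,0,-4,0,0,0,3.5],[0,0,-8,0,0,0,3.5],[0,3,-12,0,0,0,6],[0,7,-16,0,0,0,7],[0,10,-20,0,0,0,7],[0,10,-20,0,0,0,7],[0,10,-20,0,0,0,7],[0,10,-20,0,0,0,7]]])

```text
t: 5.15
tcp_pos: [0.5546, -0.2078, 0.295]
tool_rot: [0.876, 0.483, 0.001, 0.002]
force: [-0.6, 0.2, 0.0]
finger_gap: 0.818
gripper_force: 0.0
```

Run:
```python
from h import *
plan((.567,-.215,.092,-32.3))
i=cams.camera_info('wrist');im=cams.snapshot('wrist');save('w2.png',im)
np.savez('w2.npz',K=i['K'],T=i['T'])
print(proj('wrist',[[.4706,-.153,.092]],i))
```

```text
t 5.15 at [ 0.5546 -0.2078  0.295 ] yaw y -32.27961046296126 gap 0.8178729802978314 F [-0.6393  0.1753  0.0283]
(0.567, -0.215, 0.092) [ 0.0581  1.3696 20.3041] [0.1929 0.0125 0.0204]
[[204.6986 179.1447]]
```

View pics/w2.png

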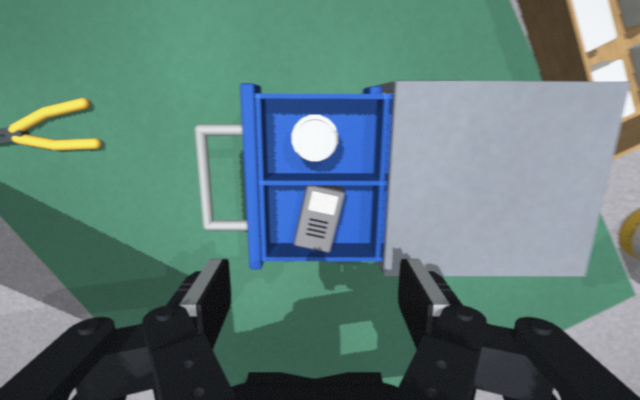

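The drawer is fully out. The spool is at (315,138) and the module is in the near compartment, with its top corners about (311,186), (345,191), (329,251), (295,247).

Run:
```python
from h import *
i=dict(np.load('w2.npz'));im=cv2.imread('pics/w2.png')
hsv=cv2.cvtColor(im,cv2.COLOR_BGR2HSV)
m=((hsv[...,1]<90)&(hsv[...,2]>60)).astype(np.uint8)*255
k=np.zeros_like(m);k[183:258,285:352]=255;m&=k
m=cv2.morphologyEx(m,cv2.MORPH_CLOSE,np.ones((7,7)));m=cv2.morphologyEx(m,cv2.MORPH_OPEN,np.ones((5,5)))
c=max(cv2.findContours(m,0,2)[0],key=cv2.contourArea)
P=ray('w',c[:,0].astype(float),.098,i)[:,:2]
print(cv2.minAreaRect((P*1000).astype(np.float32)),cv2.boundingRect(c))
q=ray('w',[(311,186),(345,191),(329,251),(295,247)],.098,i);print(q,q.mean(0),np.linalg.norm(np.diff(q,axis=0),axis=1))
d=q[0]+q[1]-q[2]-q[3];print('long dir',np.degrees(np.arctan2(d[1],d[0])))
print('walls',ray('w',[(262,183),(385,183),(262,262),(385,260)],.106,i))
```

```text
((541.3554077148438, -239.2471923828125), (65.89722442626953, 36.564090728759766), 45.70600891113281) (295, 186, 49, 66)
[[ 0.5512 -0.21    0.098 ]
 [ 0.5751 -0.2306  0.098 ]
 [ 0.5314 -0.2736  0.098 ]
 [ 0.5059 -0.2525  0.098 ]] [ 0.5409 -0.2417  0.098 ] [0.0316 0.0613 0.033 ]
long dir 43.889327039236264
walls [[ 0.5168 -0.1828  0.106 ]
 [ 0.6094 -0.2413  0.106 ]
 [ 0.4732 -0.246   0.106 ]
 [ 0.573  -0.3067  0.106 ]]
```

```bash
python3 -c "
from h import *
plan((.541,-.2405,.15,-45.5),(.541,-.2405,.090,-45.5))"
```

```text
t 5.2 at [ 0.5528 -0.2065  0.2931] yaw y -32.26687572929295 gap 0.8202377784878913 F [-0.1656  0.0645 -1.0801]
(0.541, -0.2405, 0.15) [-3.5043  0.8375 14.3139] [-0.0945  0.021  13.2331]
(0.541, -0.2405, 0.09) [-3.5033  0.8476 20.3139] [-0.0945  0.021  13.2331]
```

>>> carry_out(targets=[[[-3.5,0.85,4,0,0,7,5.8],[-3.5,0.85,8,0,0,13.2,5.8],[-3.5,0.85,12,0,0,13.2,5.8],[-3.5,0.85,15,0,0,13.2,5.8],[-3.5,0.85,18,0,0,13.2,5.8],[-3.5,0.85,19.5,0,0,13.2,5.8],[-3.5,0.85,20.2,0,0,13.2,5.8],[-3.5,0.85,20.2,0,0,13.2,5.8],[-3.5,0.85,20.2,0,0,13.2,5.8],[-3.5,0.85,20.2,0,0,13.2,5.8]]])

```text
t: 6.03
tcp_pos: [0.5425, -0.241, 0.0928]
tool_rot: [0.925, 0.379, 0.0, 0.001]
force: [0.2, -0.3, 0.1]
finger_gap: 0.679
gripper_force: 0.0
```

>>> carry_out(targets=[[[0,0,0,0,0,0,3],[0,0,0,0,0,0,3],[0,0,0,0,0,0,3],[0,0,0,0,0,0,3],[0,0,0,0,0,0,3],[0,0,0,0,0,0,3]]], force=30)

```text
t: 6.53
tcp_pos: [0.5428, -0.2412, 0.0933]
tool_rot: [0.925, 0.379, 0.001, 0.001]
force: [-1.4, 0.9, 6.1]
finger_gap: 0.414
gripper_force: 30.9
```

>>> carry_out(targets=[[[0,0,-2,0,0,0,3],[0,0,-5,0,0,0,3],[0,0,-8,0,0,0,3],[0,0,-11,0,0,0,3],[0,0,-13,0,0,0,3],[0,0,-13,0,0,0,3],[0,0,-13,0,0,0,3]]])

```text
t: 7.12
tcp_pos: [0.5425, -0.2411, 0.2229]
tool_rot: [0.925, 0.379, 0.001, 0.001]
force: [-0.2, 0.2, -1.5]
finger_gap: 0.419
gripper_force: 30.6
```

```bash
python3 -c "
from h import *
plan((.50,.03,.20,-83.6),(.50,.03,.06,-83.6),(.50,.03,.0265,-83.6))
im=cams.snapshot('wrist');save('w3.png',im)
i=cams.camera_info('top');print(proj('top',[[.5,.03,.002]],i))"
```

```text
t 7.1167 at [ 0.5425 -0.2411  0.2229] yaw y -45.446970152626335 gap 0.4191437208389751 F [-0.1789  0.1776 -1.5306]
(0.5, 0.03, 0.2) [ 15.9911 -22.3032   2.2296] [ 0.1484 -0.0809 38.153 ]
(0.5, 0.03, 0.06) [ 15.9844 -22.3432  16.2295] [ 0.1484 -0.0809 38.153 ]
(0.5, 0.03, 0.0265) [ 15.9828 -22.3527  19.5795] [ 0.1484 -0.0809 38.153 ]
[[281.2613 220.6237]]
```

View pics/w3.png

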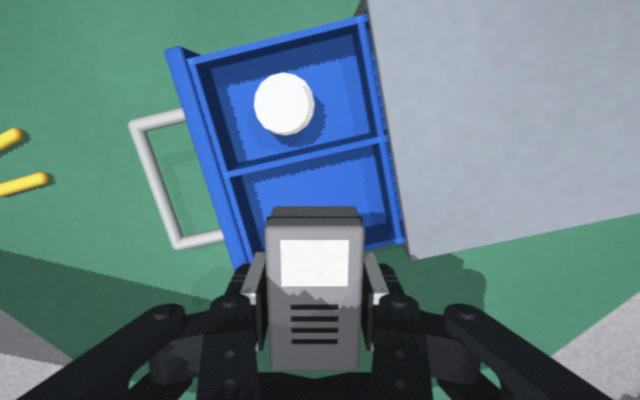

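Module is held level between the pads at (315,290), and the spool is still in its compartment at (284,103).

>>> carry_out(targets=[[[4,-5.6,0,0,0,7,3],[8,-11,0,0,0,14,3],[11,-15,0,0,0,21,3],[14,-19,0,0,0,28,3],[16,-22.3,1,0,0,35,3],[16,-22.3,4,0,0,38.1,3],[16,-22.3,8,0,0,38.1,3],[16,-22.3,11,0,0,38.1,3],[16,-22.3,13,0,0,38.1,3],[16,-22.3,15,0,0,38.1,3],[16,-22.3,16,0,0,38.1,3],[16,-22.3,16,0,0,38.1,3]]])

```text
t: 8.17
tcp_pos: [0.4972, 0.0307, 0.0585]
tool_rot: [0.998, 0.056, -0.004, -0.001]
force: [0.1, -0.3, -0.4]
finger_gap: 0.414
gripper_force: 30.6
```

```bash
python3 -c "
from h import *
plan((.50,.03,.0255,-83.6))"
```

```text
t 8.1667 at [0.4972 0.0307 0.0585] yaw y -83.54941314078805 gap 0.41389014438918215 F [ 0.0708 -0.2739 -0.4018]
(0.5, 0.03, 0.0255) [0.2995 0.1096 3.2982] [-0.1177  0.426   0.051 ]
```

>>> carry_out(targets=[[[0,0,1,0,0.4,0,3],[0,0,1.8,0,0.4,0,3],[0,0,2.4,0,0.4,0,3],[0,0,2.8,0,0.4,0,3],[0,0,3,0,0.4,0,3],[0,0,3,0,0.4,0,3],[0,0,3,0,0.4,0,3]]])

```text
t: 8.75
tcp_pos: [0.5, 0.0302, 0.0321]
tool_rot: [0.998, 0.056, 0.004, -0.0]
force: [-0.3, 0.0, -1.5]
finger_gap: 0.414
gripper_force: 30.7
```

>>> carry_out(targets=[[[0,0,0.2,0,-0.4,0,3],[0,0,0.4,0,-0.4,0,3],[0,0,0.5,0,-0.4,0,3],[0,0,0.6,0,-0.4,0,3],[0,0,0.65,0,-0.4,0,3],[0,0,0.65,0,-0.4,0,3],[0,0,0.65,0,-0.4,0,3]]])

```text
t: 9.33
tcp_pos: [0.4997, 0.0303, 0.0253]
tool_rot: [0.998, 0.056, 0.0, 0.0]
force: [-0.2, -0.6, 1.0]
finger_gap: 0.414
gripper_force: 30.8
```

>>> carry_out(targets=[[[0,0,0.1,0,0,0,3],[0,0,0.15,0,0,0,3],[0,0,0.15,0,0,0,3]]])

```text
t: 9.58
tcp_pos: [0.4997, 0.0304, 0.0253]
tool_rot: [0.998, 0.056, 0.0, 0.0]
force: [-2.5, -0.0, 12.7]
finger_gap: 0.415
gripper_force: 32.5
```

>>> carry_out(targets=[[[0,0,-0.1,0,0,0,5.5],[0,0,-0.1,0,0,0,5.5],[0,0,-0.1,0,0,0,5.5],[0,0,-0.1,0,0,0,5.5],[0,0,-3,0,0,0,5.5],[0,0,-7,0,0,0,5.5],[0,0,-11,0,0,-7,8],[0,0,-14,0,0,-14,8.4],[0,0,-17,0,0,-21,8.4],[0,0,-20,0,0,-28,8.4],[0,0,-22,0,0,-35,8.4],[0,0,-22,0,0,-42,8.4]]])

```text
t: 10.58
tcp_pos: [0.5023, 0.03, 0.248]
tool_rot: [0.911, 0.413, 0.004, 0.003]
force: [0.5, -0.1, -0.0]
finger_gap: 0.983
gripper_force: 0.0
```

>>> carry_out(targets=[[[0,0,0,0,0,-7,8.4],[0,0,0,0,0,-14,8.4],[0,0,0,0,0,-21,8.4],[0,0,0,0,0,-28,8.4],[0,0,0,0,0,-35,8.4],[0,0,0,0,0,-42,8.4],[0,0,0,0,0,-48,8.4],[0,0,0,0,0,-48,8.4],[0,0,0,0,0,-48,8.4]]])

```text
t: 11.33
tcp_pos: [0.4995, 0.0303, 0.2434]
tool_rot: [0.667, 0.745, -0.0, -0.0]
force: [-0.1, -0.3, -1.0]
finger_gap: 0.984
gripper_force: 0.0
```

Run:
```python
from h import *
plan((.50,.03,.025,6.4))
i=cams.camera_info('wrist');im=cams.snapshot('wrist');save('w4.png',im)
np.savez('w4.npz',K=i['K'],T=i['T']);print(np.array(i['T']))
print(proj('w',[[.5,.03,.03],[.479,.249,.012]],i))
```

```text
t 11.3333 at [0.4995 0.0303 0.2434] yaw y 6.290409408716011 gap 0.9843064433584757 F [-0.102  -0.3024 -0.9783]
(0.5, 0.03, 0.025) [-0.0447  0.0649 21.8399] [-0.0463 -0.0133 -0.1096]
[[ 0.9939  0.106   0.0298  0.4923]
 [ 0.1101 -0.9545 -0.2773  0.1006]
 [-0.001   0.2789 -0.9603  0.3671]
 [ 0.      0.      0.      1.    ]]
[[314.3682 178.5803]
 [318.3179 -84.7428]]
```

View pics/w4.png

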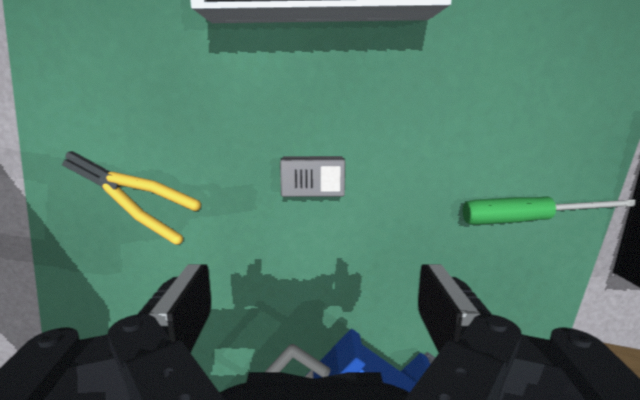

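The module stands upright on the mat at (281–344, 158–197), centred about (312.5,178) and aligned with the tool. I'll regrip it along its length.

>>> carry_out(targets=[[[0,-0.1,4,0,0,0,8.5],[0,-0.1,8,0,0,0,8.5],[0,-0.1,12,0,0,0,8.5],[0,-0.1,15,0,0,0,8.5],[0,-0.1,18,0,0,0,8.5],[0,-0.1,20,0,0,0,8.5],[0,-0.1,21,0,0,0,8.5],[0,-0.1,21.5,0,0,0,8.5],[0,-0.1,21.5,0,0,0,8.5],[0,-0.1,21.5,0,0,0,8.5],[0,-0.1,21.5,0,0,0,8.5]]])

```text
t: 12.3
tcp_pos: [0.4997, 0.0301, 0.03]
tool_rot: [0.666, 0.746, 0.001, 0.001]
force: [0.2, 0.2, 0.3]
finger_gap: 0.994
gripper_force: 0.0
```

>>> carry_out(targets=[[[0,0,0,0,0,0,5.5],[0,0,0,0,0,0,5.5],[0,0,0,0,0,0,5.5],[0,0,0,0,0,0,5.5],[0,0,0,0,0,0,5.5],[0,0,0,0,0,0,5.5]]], force=30)

```text
t: 12.8
tcp_pos: [0.4991, 0.0302, 0.0299]
tool_rot: [0.666, 0.746, 0.0, 0.001]
force: [-0.8, 0.5, 4.3]
finger_gap: 0.716
gripper_force: 32.3
```

>>> carry_out(targets=[[[0,0,-2,0,0,0,5.5],[0,0,-5,0,0,0,5.5],[0,0,-9,0,0,0,5.5],[0,0,-13,0,0,0,5.5],[2,0,-17,0,0,0,5.5],[5,-0.5,-20,0,0,0,5.5],[8,-1,-23,0,0,0,5.5],[9,-1,-26,0,0,0,5.5],[9,-1,-27,0,0,0,5.5],[9,-1,-27,0,0,0,5.5],[9,-1,-27,0,0,0,5.5],[9,-1,-27,0,0,0,5.5]]])

```text
t: 13.8
tcp_pos: [0.4776, 0.1181, 0.2975]
tool_rot: [0.666, 0.746, -0.001, -0.001]
force: [-0.2, -0.2, -1.0]
finger_gap: 0.715
gripper_force: 34.7
```

Run:
```python
from h import *
plan()
i=cams.camera_info('wrist');im=cams.snapshot('wrist');save('w5.png',im)
np.savez('w5.npz',K=i['K'],T=i['T'])
print(proj('w',[[.479,.249,.012]],i))
```

```text
t 13.8 at [0.4776 0.1181 0.2975] yaw y 6.417775385739283 gap 0.7150611741858904 F [-0.2041 -0.2337 -1.0069]
[[329.9283  42.3793]]
```

View pics/w5.png

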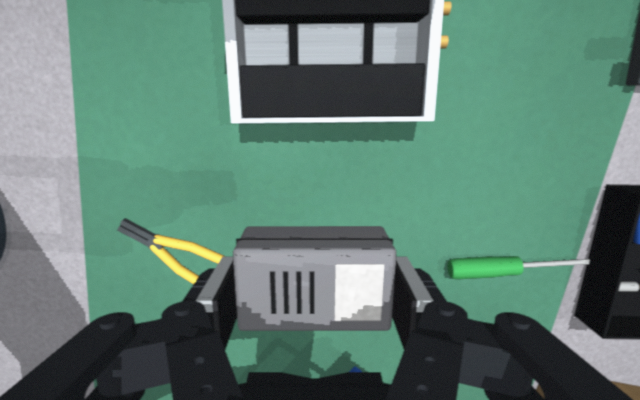

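The nest is visible: rib inner edges at columns 298 and 364, far trough edge at row 24, near bank edge at row 65. The box rim front corners are at about (232,122) and (434,120). The module is held level.

Run:
```python
from h import *
i=dict(np.load('w5.npz'));im=cv2.imread('pics/w5.png',0).astype(int)
print('col rib profile',im[45,284:304],im[45,358:378])
print('rows at 331',im[14:34,331],im[56:72,331]);print('rim rows',im[112:126,331],'bank cols row90',im[90,222:248],im[90,418:442])
ribs=ray('w',[(298,45),(364,44)],.012,i);print('ribs',ribs,np.linalg.norm(ribs[0]-ribs[1]),ribs.mean(0))
far=ray('w',[(250,24.5),(331,24),(410,24)],.012,i);near=ray('w',[(246,65.5),(331,65),(420,64.5)],.052,i);print('far',far,'near',near)
print('mid',(far+near)[:,:2]/2,'width',near-far)
a=ray('w',[(232,122),(434,120)],.058,i);d=a[1]-a[0];print('rim',a,np.linalg.norm(d),np.degrees(np.arctan2(d[1],d[0])))
c=ray('w',[(223.5,0.),(232,122),(443,0),(434,120)],.058,i);print(np.degrees(np.arctan2(*(c[0]-c[1])[[1,0]])),np.degrees(np.arctan2(*(c[2]-c[3])[[1,0]])))
```

```text
col rib profile [195 194 194 181 140  75  39  35  35  36  33  35  42  75 138 185 194 194
 195 196] [194 186 176 167 146  98  52  37  33  33  33  33  34  40  74 138 183 194
 194 193]
rows at 331 [ 25  14   7  16   9  12  13  13  23  84 151 170 175 180 187 193 195 194
 198 198] [195 198 199 198 195 195 191 172 104  54  52  50  51  52  50  50]
rim rows [ 48  49  45  44  70 170 245 250 250 244 168  91  87  90] bank cols row90 [127 128 129 131 130 147 203 241 250 251 251 251 251 251 251 250 242 198
 118  62  48  50  50  50  49  51] [ 48  47  46  44  47  67 107 166 227 248 250 250 250 250 250 250 250 246
 228 168 140 138 139 138]
ribs [[0.446  0.2427 0.012 ]
 [0.5147 0.2514 0.012 ]] 0.06926651336464057 [0.4804 0.2471 0.012 ]
far [[0.3946 0.2566 0.012 ]
 [0.4779 0.2665 0.012 ]
 [0.5591 0.2756 0.012 ]] near [[0.4005 0.2137 0.052 ]
 [0.4817 0.2233 0.052 ]
 [0.5665 0.2334 0.052 ]]
mid [[0.3976 0.2352]
 [0.4798 0.2449]
 [0.5628 0.2545]] width [[ 0.0058 -0.0429  0.04  ]
 [ 0.0038 -0.0431  0.04  ]
 [ 0.0074 -0.0422  0.04  ]]
rim [[0.391  0.1596 0.058 ]
 [0.5885 0.1839 0.058 ]] 0.19905598343013653 7.011590967033281
96.88679084126083 97.3718832723236
```

Run:
```python
from h import *
i=dict(np.load('w5.npz'));im=cv2.imread('pics/w5.png',0).astype(int)
a=np.radians(6.42);X=np.array([-np.sin(a),np.cos(a),0]);t=np.array([.4776,.1181,.2975])
for dz in(0,-.028):print([proj('w',[t+X*s+[0,0,dz]],i).round(1).tolist() for s in(.018,-.018)])
print(im[222:256,325],im[318:338,325],im[250,390:400],)
i=dict(np.load('w4.npz'));im=cv2.imread('pics/w4.png',0).astype(int);t=np.array([.4985,.0302,.030])
for dz in(0,-.028):print([proj('w',[t+X*s+[0,0,dz]],i).round(1).tolist() for s in(.018,-.018)])
print(im[152:172,312],im[190:204,312])
```

```text
[[[313.1, 248.8]], [[313.1, 332.3]]]
[[[313.4, 224.1]], [[313.4, 295.8]]]
[139 139 137 129 101  86  84  84  86  86  85  85  87  86  87  79  59  52
  78  87  86  88  88  87  88  94 103 111 143 158 161 166 166 166] [152 151 149 149 149 149 139 107  94  94  92  89 103 128 133 136 135 133
 130 128] [152 151 149 143 134 128 126 134 139 137]
[[[312.8, 159.5]], [[312.9, 196.4]]]
[[[312.9, 155.2]], [[313.0, 189.6]]]
[128 129 128 119  93  77  70  85 119 147 157 160 160 157 159 157 153 130
 115 113] [153 154 155 152 150 132  97  83  83  83  93 118 126 129]
```

>>> carry_out(targets=[[[3,0.4,0,0,0,0,5.5],[6,0.8,0,0,0,-7,5.5],[9,1.2,0,0,0,-14,5.5],[11.5,1.5,0,0,0,-21,5.5],[12.6,1.6,0,0,0,-28,5.5],[12.6,1.6,0,0,0,-35,5.5],[12.6,1.6,0,0,0,-42,5.5],[12.6,1.6,0,0,0,-49,5.5],[12.6,1.6,0,0,0,-56,5.5],[12.6,1.6,0,0,0,-63,5.5],[12.6,1.6,0,0,0,-70,5.5],[12.6,1.6,0,0,0,-77,5.5]]])

```text
t: 14.85
tcp_pos: [0.4799, 0.2446, 0.2965]
tool_rot: [0.055, 0.998, -0.001, -0.002]
force: [-0.2, -1.2, -0.8]
finger_gap: 0.717
gripper_force: 34.6
```

>>> carry_out(targets=[[[0,0,0,0,0,-7,5.5],[0,0,0,0,0,-14,5.5],[0,0,0,0,0,-21,5.5],[0,0,0,0,0,-28,5.5],[0,0,0,0,0,-35,5.5],[0,0,0,0,0,-42,5.5],[0,0,0,0,0,-49,5.5],[0,0,0,0,0,-56,5.5],[0,0,0,0,0,-63,5.5],[0,0,0,0,0,-70,5.5],[0,0,0,0,0,-77,5.5],[0,0,0,0,0,-80,5.5]]])

```text
t: 15.85
tcp_pos: [0.4799, 0.2446, 0.2965]
tool_rot: [-0.599, 0.8, 0.001, -0.002]
force: [-0.4, 0.6, -1.9]
finger_gap: 0.717
gripper_force: 34.6
```

```bash
python3 -c "
from h import *
plan((.4797,.2455,.14,187),(.4797,.2455,.041,187));print(manip.sense()['q'])"
```

```text
t 15.85 at [0.4799 0.2446 0.2965] yaw y 163.65198523433773 gap 0.7167255931741875 F [-0.4133  0.628  -1.8606]
(0.4797, 0.2455, 0.14) [-0.1206 -0.0128 15.6519] [  0.2451  -0.0908 -23.3477]
(0.4797, 0.2455, 0.041) [-0.1443 -0.0508 25.5518] [  0.2451  -0.0908 -23.3477]
[ 0.2638  0.3586  1.5901 -0.      1.1974 -2.5925]
```

Run:
```python
from h import *
from scipy.optimize import minimize_scalar as ms
f=lambda a:(np.array(a,float)-[400,0]+.5)/4-.5+np.array([145,180])
a=np.radians(97);bx=np.array([np.cos(a),np.sin(a),0]);N=np.array([.4797,.2455,.002]);H=N+bx*.075+[0,0,.0565]
def P(th,x,z):return H+bx*(x*np.cos(th)+z*np.sin(th))+np.array([0,0,-x*np.sin(th)+z*np.cos(th)])
px=f([(432.5,176)])
r=ms(lambda th:abs(proj('top',[P(th,-.136,.05)])[0]-px[0])[0],bounds=(1.3,1.95),method='bounded');print('theta',r.x,r.fun,proj('top',[P(r.x,-.136,.05)]),px)
px=f([(498,168)])  # lid far edge outer/inner
for z in(0,.008):
  r2=ms(lambda th:abs(proj('top',[P(th,-.15,z)])[0]-px[0])[0],bounds=(1.3,1.95),method='bounded');print(z,r2.x,r2.fun)
# lid inner face x offset (box x from nest) at camera height
for th in(1.5,1.6,1.7):
  print(th,P(th,-.15,0)[2],(P(th,-.107,0)-N)@bx,(P(th,-.15,0)-N)@bx)
plan((.4797,.2455,.2965,7))
s=manip.sense();c=np.array(cams.camera_info('wrist')['T'])[:3,3];print(R.from_quat(s['tool_rot']).inv().apply(c-s['tcp_pos']))
# colour blob of dark gripper in scene view near TCP for camera body check
im=cams.snapshot('scene');u=proj('scene',[s['tcp_pos'],c])
print(u);x,y=u[0].astype(int);save('s6.png',im,(max(x-80,0),max(y-90,0),x+80,y+50),5)
```

```text
theta 1.511307441443059 4.858366679627579e-06 [[152.75   223.9851]] [[152.75  223.625]]
0 1.538286105032663 2.730649060822543e-05
0.008 1.4846319987210657 1.0832712234787323e-05
1.5 0.20812424799060816 0.06743111942155579 0.06438941974984456
1.6 0.20843604045622577 0.0781243488862379 0.07937992834519329
1.7 0.20724972156787028 0.08878636088962114 0.09432667414432866
t 15.85 at [0.4799 0.2446 0.2965] yaw y 163.65198523433773 gap 0.7167255931741875 F [-0.4133  0.628  -1.8606]
(0.4797, 0.2455, 0.2965) [-0.083   0.0474  0.002 ] [ -0.1258  -0.3398 156.6519]
[ 0.071  -0.0005 -0.1237]
[[455.4365 160.9349]
 [435.459  100.6201]]
```

View pics/s6.png

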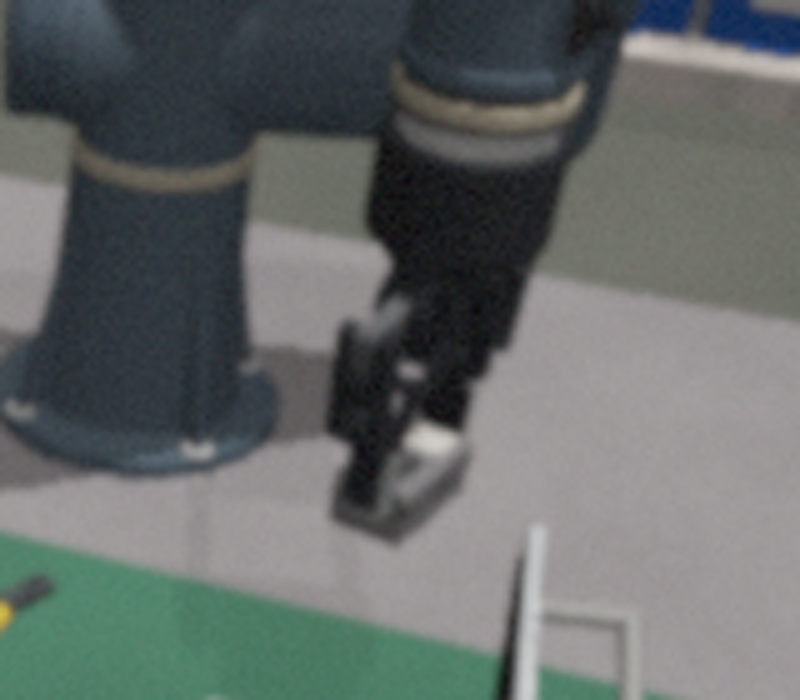

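No camera body sticks out of the gripper. The crop shows the lid upright at (525,620), and its clearance to the gripper body is about 15–20 mm. A half-turn isn't reachable here, so I'll turn back to yaw 7°.

>>> carry_out(targets=[[[0,0,0,0,0,7,5.5],[0,0,0,0,0,14,5.5],[0,0,0,0,0,21,5.5],[0,0,0,0,0,28,5.5],[0,0,0,0,0,35,5.5],[0,0,0,0,0,42,5.5],[0,0,0,0,0,49,5.5],[0,0,0,0,0,56,5.5],[0,0,0,0,0,63,5.5],[0,0,0,0,0,70,5.5],[0,0,0,0,0,77,5.5],[0,0,0,0,0,84,5.5]]])

```text
t: 16.9
tcp_pos: [0.48, 0.2447, 0.297]
tool_rot: [0.096, 0.995, -0.001, -0.002]
force: [0.9, 0.1, -1.1]
finger_gap: 0.714
gripper_force: 34.6
```

>>> carry_out(targets=[[[0,0,0,0,0,7,5.5],[0,0,0,0,0,14,5.5],[0,0,0,0,0,21,5.5],[0,0,0,0,0,28,5.5],[0,0,0,0,0,35,5.5],[0,0,0,0,0,42,5.5],[0,0,0,0,0,49,5.5],[0,0,0,0,0,56,5.5],[0,0,0,0,0,63,5.5],[0,0,0,0,0,70,5.5],[0,0,0,0,0,72,5.5],[0,0,0,0,0,72,5.5]]])

```text
t: 17.9
tcp_pos: [0.4801, 0.2448, 0.2971]
tool_rot: [0.661, 0.751, -0.001, -0.001]
force: [0.1, 0.0, -0.6]
finger_gap: 0.711
gripper_force: 34.6
```

```bash
python3 -c "
from h import *
plan((.4797,.2455,.14,7),(.4797,.2455,.09,7));print(manip.sense()['q'])"
```

```text
t 17.9 at [0.4801 0.2448 0.2971] yaw y 7.291351559145143 gap 0.711375073989359 F [ 0.0576  0.034  -0.6391]
(0.4797, 0.2455, 0.14) [ 0.0841  0.0267 15.7083] [-0.1952  0.0305  0.2914]
(0.4797, 0.2455, 0.09) [ 0.0867  0.0438 20.7083] [-0.1952  0.0305  0.2914]
[ 0.2641  0.3579  1.5895 -0.0001  1.1976  0.1369]
```

>>> carry_out(targets=[[[0.1,0,4,-0.2,0,0.3,5.5],[0.1,0,8,-0.2,0,0.3,5.5],[0.1,0,12,-0.2,0,0.3,5.5],[0.1,0,15,-0.2,0,0.3,5.5],[0.1,0,18,-0.2,0,0.3,5.5],[0.1,0,20,-0.2,0,0.3,5.5],[0.1,0,20.5,-0.2,0,0.3,5.5],[0.1,0,20.5,-0.2,0,0.3,5.5],[0.1,0,20.5,-0.2,0,0.3,5.5],[0.1,0,20.5,-0.2,0,0.3,5.5]]])

```text
t: 18.73
tcp_pos: [0.4815, 0.2467, 0.095]
tool_rot: [0.662, 0.75, 0.002, 0.002]
force: [0.0, 0.2, -0.6]
finger_gap: 0.72
gripper_force: 34.6
```

```bash
python3 -c "
from h import *
plan((.4797,.2455,.06,7),(.4797,.2455,.041,7))"
```

```text
t 18.7333 at [0.4815 0.2467 0.095 ] yaw y 7.14558054578068 gap 0.7197649852979744 F [ 0.0031  0.1678 -0.5943]
(0.4797, 0.2455, 0.06) [-0.101  -0.2121  3.4957] [ 0.3564 -0.0228  0.1456]
(0.4797, 0.2455, 0.041) [-0.1017 -0.224   5.3956] [ 0.3564 -0.0228  0.1456]
```

>>> carry_out(targets=[[[-0.1,-0.15,0,0.2,0,0.1,5.5],[-0.1,-0.15,0.5,0.2,0,0.1,5.5],[-0.1,-0.15,0.8,0.2,0,0.1,5.5],[-0.1,-0.15,1,0.2,0,0.1,5.5],[-0.1,-0.15,1,0.2,0,0.1,5.5],[-0.1,-0.15,1,0.2,0,0.1,5.5]]])

```text
t: 19.23
tcp_pos: [0.4789, 0.2453, 0.0836]
tool_rot: [0.662, 0.749, -0.0, -0.0]
force: [-0.0, 0.9, -1.2]
finger_gap: 0.716
gripper_force: 34.6
```

>>> carry_out(targets=[[[0,0.06,0.5,0,0,0,5.5],[0,0.06,1,0,0,0,5.5],[0,0.06,1.5,0,0,0,5.5],[0,0.06,2,0,0,0,5.5],[0,0.06,2.4,0,0,0,5.5],[0,0.06,2.8,0,0,0,5.5],[0,0.06,3.1,0,0,0,5.5],[0,0.06,3.4,0,0,0,5.5],[0,0.06,3.5,0,0,0,5.5],[0,0.06,3.5,0,0,0,5.5]]])

```text
t: 20.07
tcp_pos: [0.4795, 0.2454, 0.0484]
tool_rot: [0.662, 0.749, -0.0, -0.0]
force: [-0.1, 0.1, -2.0]
finger_gap: 0.717
gripper_force: 34.6
```

Inside the trough with no contact force. Now down to the floor (TCP about 0.040).

>>> carry_out(targets=[[[0,0,0.2,0,0,0,5.5],[0,0,0.4,0,0,0,5.5],[0,0,0.6,0,0,0,5.5],[0,0,0.7,0,0,0,5.5],[0,0,0.75,0,0,0,5.5],[0,0,0.8,0,0,0,5.5],[0,0,0.8,0,0,0,5.5],[0,0,0.8,0,0,0,5.5]]])

```text
t: 20.73
tcp_pos: [0.4796, 0.2454, 0.0408]
tool_rot: [0.662, 0.749, 0.0, 0.0]
force: [-0.3, 0.2, -1.0]
finger_gap: 0.716
gripper_force: 34.6
```

>>> carry_out(targets=[[[0,0,0.05,0,0,0,5.5],[0,0,0.1,0,0,0,5.5],[0,0,0.15,0,0,0,5.5],[0,0,0.15,0,0,0,5.5],[0,0,0.15,0,0,0,5.5]]])

```text
t: 21.15
tcp_pos: [0.4797, 0.2454, 0.04]
tool_rot: [0.662, 0.749, 0.0, 0.0]
force: [-1.7, -1.3, 5.7]
finger_gap: 0.712
gripper_force: 35.4
```

>>> carry_out(targets=[[[0,0,0,0,0,0,8],[0,0,0,0,0,0,8],[0,0,0,0,0,0,8],[0,0,0,0,0,0,8],[0,0,0,0,0,0,8],[0,0,0,0,0,0,8],[0,0,-2,0,0,0,8],[0,0,-5,0,0,0,8],[0,0,-9,0,0,0,8],[0,0,-13,0,0,0,8],[0,0,-17,0,0,0,8],[0,0,-21,0,0,0,8]]])

```text
t: 22.15
tcp_pos: [0.479, 0.2452, 0.251]
tool_rot: [0.662, 0.749, -0.0, -0.0]
force: [1.7, -0.0, -0.4]
finger_gap: 0.935
gripper_force: 0.0
```

>>> carry_out(targets=[[[-3,0,-3,0,0,0,6],[-6,0,-6,0,0,0,4],[-10,0,-7,0,0,0,4],[-12,0,-7,0,0,0,4],[-12,0,-7,0,0,0,4],[-12,0,-7,0,0,0,4]]])

```text
t: 22.65
tcp_pos: [0.4941, 0.1255, 0.3193]
tool_rot: [0.663, 0.748, 0.0, -0.0]
force: [0.2, -0.2, -0.4]
finger_gap: 0.47
gripper_force: 0.0
```

Run:
```python
from h import *
plan()
i=cams.camera_info('wrist');im=cams.snapshot('wrist');save('w7.png',im)
np.savez('w7.npz',K=i['K'],T=i['T'])
N=np.array([.4797,.2455,.002]);a=np.radians(7);by=np.array([np.cos(a),np.sin(a),0])
u=proj('w',[N+[0,0,.010],N+[0,0,.038],N+[0,0,.038]+by*.031,N+[0,0,.038]-by*.031],i);print(u)
```

```text
t 22.65 at [0.4941 0.1255 0.3193] yaw y 6.890045599662454 gap 0.4700552911064422 F [ 0.161  -0.1849 -0.412 ]
[[313.9059  54.336 ]
 [313.8831  50.9454]
 [343.7256  50.9005]
 [284.0437  50.9904]]
```

View pics/w7.png

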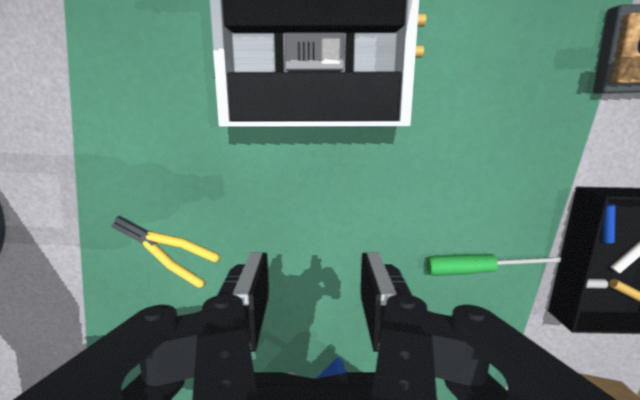

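The module sits flat between the ribs in the nest, at (284–345, 33–70), matching the predicted (284–344). Screwdriver, pliers and the rest are untouched. Next is the lid.

```bash
cat > lid.py <<'E'
from h import *
a=np.radians(97);bx=np.array([np.cos(a),np.sin(a),0]);N=np.array([.4797,.2455,.002]);H=N+bx*.075+[0,0,.0565]
def P(th,x=-.136,z=.05):return H+bx*(x*np.cos(th)+z*np.sin(th))+np.array([0,0,-x*np.sin(th)+z*np.cos(th)])
E
python3 -c "
from lid import *
p=P(1.511);print(p)
plan((p[0],p[1],.30,97),(*p,97))"
```

```text
[0.4655 0.3614 0.1972]
t 22.7 at [0.4938 0.1263 0.3189] yaw y 6.979969098308932 gap 0.47175129449187025 F [ 0.3169  0.5421 -0.3465]
(np.float64(0.46546771033593476), np.float64(0.3614126974874294), 0.3) [23.6768  0.0447  1.9076] [ -0.0108  -0.0842 -90.02  ]
(np.float64(0.46546771033593476), np.float64(0.3614126974874294), np.float64(0.19724496651846316)) [23.6685  0.0556 12.1831] [ -0.0108  -0.0842 -90.02  ]
```

>>> carry_out(targets=[[[3,0,0,0,0,-7,3.5],[6,0,0,0,0,-14,3.5],[9,0,0,0,0,-21,3.5],[12,0,0,0,0,-28,3.5],[15,0,0,0,0,-35,3.5],[18,0,0,0,0,-42,3.5],[20,0,0,0,0,-49,3.5],[22,0,0,0,0,-56,3.5],[23.7,0,0,0,0,-63,3.5],[23.7,0,0,0,0,-70,3.5],[23.7,0,0,0,0,-77,3.5],[23.7,0,0,0,0,-84,3.5]]])

```text
t: 23.7
tcp_pos: [0.4635, 0.3634, 0.3179]
tool_rot: [-0.014, 1.0, -0.0, -0.001]
force: [-0.7, 0.8, 0.0]
finger_gap: 0.41
gripper_force: 0.0
```

>>> carry_out(targets=[[[0,0,1,0,0,-6,3.5],[0,0,1.5,0,0,-6,3.5],[0,0,1.5,0,0,-6,3.5],[0,0,1.5,0,0,-6,3.5]]])

```text
t: 24.03
tcp_pos: [0.4643, 0.362, 0.3033]
tool_rot: [-0.061, 0.998, -0.0, -0.001]
force: [0.2, -0.8, 0.3]
finger_gap: 0.414
gripper_force: 0.0
```

Run:
```python
from lid import *
p=P(1.511);plan((*p,97))
i=cams.camera_info('wrist');im=cams.snapshot('wrist');cv2.imwrite('pics/w8.png',im[...,::-1])
by=np.array([-bx[1],bx[0],0])
u=proj('w',[p,p+by*.04,p-by*.04],i);print(u)
g=cv2.cvtColor(im,cv2.COLOR_RGB2HSV)
for s in(-.03,-.015,0,.015,.03):
    c=proj('w',[p+by*s],i)[0].round().astype(int)
    r=im[c[1],max(c[0]-40,0):c[0]+40].astype(int);print(c,'nongreen cols',[c[0]-40+k for k in range(len(r)) if r[k].max()-r[k].min()<25 and r[k].mean()>110])
```

```text
t 24.0333 at [0.4643 0.362  0.3033] yaw y 96.9860084633815 gap 0.41364908303919135 F [ 0.2031 -0.7761  0.3104]
(np.float64(0.46546771033593476), np.float64(0.3614126974874294), np.float64(0.19724496651846316)) [-0.1316 -0.0704 10.6029] [-0.0331 -0.127  -0.014 ]
[[313.3587 212.8002]
 [313.3429 153.0197]
 [313.3732 267.3197]]
[313 254] nongreen cols [np.int64(274), np.int64(275), np.int64(276), np.int64(277), np.int64(278), np.int64(279), np.int64(280), np.int64(281), np.int64(282), np.int64(306), np.int64(307), np.int64(308), np.int64(309), np.int64(310), np.int64(311), np.int64(312), np.int64(313), np.int64(314), np.int64(315), np.int64(316), np.int64(317), np.int64(318), np.int64(319)]
[313 234] nongreen cols [np.int64(273), np.int64(274), np.int64(275), np.int64(276), np.int64(277), np.int64(278), np.int64(279), np.int64(280), np.int64(281), np.int64(282), np.int64(306), np.int64(307), np.int64(308), np.int64(309), np.int64(310), np.int64(311), np.int64(312), np.int64(313), np.int64(314), np.int64(315), np.int64(316), np.int64(317), np.int64(318), np.int64(319)]
[313 213] nongreen 
[... 375 characters left out ...]
 np.int64(275), np.int64(276), np.int64(277), np.int64(278), np.int64(279), np.int64(280), np.int64(281), np.int64(306), np.int64(307), np.int64(308), np.int64(309), np.int64(310), np.int64(311), np.int64(312), np.int64(313), np.int64(314), np.int64(315), np.int64(316), np.int64(317), np.int64(318), np.int64(319)]
[313 168] nongreen cols [np.int64(273), np.int64(274), np.int64(275), np.int64(276), np.int64(277), np.int64(278), np.int64(279), np.int64(280), np.int64(305), np.int64(306), np.int64(307), np.int64(308), np.int64(309), np.int64(310), np.int64(311), np.int64(312), np.int64(313), np.int64(314), np.int64(315), np.int64(316), np.int64(317), np.int64(318), np.int64(319), np.int64(320)]
```

The bar is at columns 306–319, centred within 1 mm of the prediction.

>>> carry_out(targets=[[[-0.1,-0.1,4,0,0,0,3.5],[-0.1,-0.1,7,0,0,0,3.5],[-0.1,-0.1,9,0,0,0,3.5],[-0.1,-0.1,10.4,0,0,0,3.5],[-0.1,-0.1,10.4,0,0,0,3.5],[-0.1,-0.1,10.4,0,0,0,3.5],[-0.1,-0.1,10.4,0,0,0,0],[-0.1,-0.1,10.4,0,0,0,0],[-0.1,-0.1,10.4,0,0,0,0],[-0.1,-0.1,10.4,0,0,0,0],[-0.1,-0.1,10.4,0,0,0,0]]], force=25)

```text
t: 25.0
tcp_pos: [0.4674, 0.3612, 0.2019]
tool_rot: [-0.061, 0.998, 0.001, 0.002]
force: [-0.6, 0.3, 6.5]
finger_gap: 0.103
gripper_force: 24.8
```

Run:
```python
from lid import *
s=manip.sense();p=np.array(s['tcp_pos']);print(p,s['finger_gap'],s['force'])
d=p-H;x=d@bx;print('th',np.arctan2(d[2],-x)+np.arctan2(.05,.136)-0, 'r',np.hypot(x,d[2]))
th0=1.511
for th in np.arange(1.511,-.02,-.0604): 
    e=P(th)-P(th0);print(round(th,3),'y %.2f z %.2f'%(e@bx*100,-e[2]*100))
```

```text
[0.4674 0.3612 0.2019] 0.1026731693647024 [-0.6372  0.2702  6.4792]
th 2.204068366546129 r 0.1492541968771496
1.511 y 0.00 z -0.00
1.451 y -0.85 z -0.23
1.39 y -1.70 z -0.40
1.33 y -2.57 z -0.53
1.269 y -3.44 z -0.60
1.209 y -4.32 z -0.61
1.149 y -5.19 z -0.58
1.088 y -6.06 z -0.49
1.028 y -6.92 z -0.35
0.967 y -7.78 z -0.16
0.907 y -8.62 z 0.08
0.847 y -9.44 z 0.37
0.786 y -10.25 z 0.72
0.726 y -11.03 z 1.11
0.665 y -11.79 z 1.54
0.605 y -12.52 z 2.03
0.545 y -13.22 z 2.55
0.484 y -13.89 z 3.12
0.424 y -14.52 z 3.72
0.363 y -15.11 z 4.37
0.303 y -15.67 z 5.04
0.243 y -16.18 z 5.75
0.182 y -16.65 z 6.49
0.122 y -17.07 z 7.26
0.061 y -17.45 z 8.05
0.001 y -17.77 z 8.86
```

>>> carry_out(targets=[[[0,-0.85,-0.23,0,0,0,0],[0,-1.7,-0.4,0,0,0,0],[0,-2.57,-0.53,0,0,0,0],[0,-3.44,-0.6,0,0,0,0],[0,-4.32,-0.61,0,0,0,0],[0,-5.19,-0.58,0,0,0,0],[0,-6.06,-0.49,0,0,0,0],[0,-6.92,-0.35,0,0,0,0],[0,-7.78,-0.16,0,0,0,0],[0,-8.62,0.08,0,0,0,0],[0,-9.44,0.37,0,0,0,0],[0,-10.25,0.72,0,0,0,0]]])

```text
t: 26.0
tcp_pos: [0.4794, 0.258, 0.1926]
tool_rot: [-0.061, 0.998, 0.0, 0.0]
force: [4.6, 1.4, 4.0]
finger_gap: 0.108
gripper_force: 25.5
```

Run:
```python
from lid import *
s=manip.sense();p=np.array(s['tcp_pos']);print(p,s['finger_gap'],s['force'],P(.786),R.from_quat(s['tool_rot']).as_matrix()[:,2])
d=p-H;x=d@bx;print('th',np.arctan2(d[2],-x)-np.arctan2(.05,.136),'r',np.hypot(x,d[2]))
th0=.786
for th in np.arange(th0,-.1,-.0604): 
    e=P(th)-P(th0);print(round(th,3),'y %.2f z %.2f'%(e@bx*100,-e[2]*100))
```

```text
[0.4794 0.258  0.1926] 0.10789093768201469 [4.5513 1.4465 4.0294] [0.478  0.2597 0.1901] [ 0.0007  0.0001 -1.    ]
th 0.7823053558899988 r 0.1479611836761424
0.786 y 0.00 z -0.00
0.726 y -0.78 z 0.39
0.665 y -1.54 z 0.83
0.605 y -2.27 z 1.31
0.544 y -2.97 z 1.84
0.484 y -3.64 z 2.40
0.424 y -4.27 z 3.01
0.363 y -4.86 z 3.65
0.303 y -5.42 z 4.33
0.242 y -5.93 z 5.04
0.182 y -6.40 z 5.78
0.122 y -6.82 z 6.54
0.061 y -7.20 z 7.33
0.001 y -7.52 z 8.14
-0.06 y -7.80 z 8.97
```

>>> carry_out(targets=[[[0,-0.78,0.39,0,0,0,0],[0,-1.54,0.83,0,0,0,0],[0,-2.27,1.31,0,0,0,0],[0,-2.97,1.84,0,0,0,0],[0,-3.64,2.4,0,0,0,0],[0,-4.27,3.01,0,0,0,0],[0,-4.86,3.65,0,0,0,0],[0,-5.42,4.33,0,0,0,0],[0,-5.93,5.04,0,0,0,0],[0,-6.4,5.78,0,0,0,0],[0,-6.82,6.54,0,0,0,0],[0,-7.1,7.1,0,0,0,0]]])

```text
t: 27.0
tcp_pos: [0.4875, 0.1881, 0.121]
tool_rot: [-0.061, 0.998, 0.0, -0.0]
force: [4.4, 3.3, 0.6]
finger_gap: 0.102
gripper_force: 24.4
```

>>> carry_out(targets=[[[0,-0.15,0.4,0,0,0,0],[0,-0.3,0.7,0,0,0,0],[0,-0.38,0.9,0,0,0,0],[0,-0.4,1.0,0,0,0,0],[0,-0.4,1.0,0,0,0,0],[0,-0.4,1.0,0,0,0,0]]])

```text
t: 27.5
tcp_pos: [0.4878, 0.1853, 0.1136]
tool_rot: [-0.061, 0.998, 0.001, 0.0]
force: [-0.4, 5.0, 17.2]
finger_gap: 0.104
gripper_force: 26.1
```

Run:
```python
from lid import *
s=manip.sense();p=np.array(s['tcp_pos']);print(p,s['finger_gap'],s['force'],P(0))
d=p-H;x=d@bx;print('th',np.arctan2(d[2],-x)-np.arctan2(.05,.136),'r',np.hypot(x,d[2]))
```

```text
[0.4878 0.1853 0.1136] 0.10391064339971151 [-0.3811  5.012  17.1617] [0.4871 0.185  0.1085]
th 0.0335115205978897 r 0.1464851931909065
```

>>> carry_out(targets=[[[0,0,0.1,0,0,0,0],[0,0,0.2,0,0,0,0],[0,0,0.2,0,0,0,0],[0,0,0.2,0,0,0,0]]])

```text
t: 27.83
tcp_pos: [0.4878, 0.1853, 0.1134]
tool_rot: [-0.062, 0.998, 0.001, 0.001]
force: [-3.9, 4.8, 29.5]
finger_gap: 0.105
gripper_force: 27.4
```

>>> carry_out(targets=[[[0,0,-0.2,0,0,0,0],[0,0,-0.2,0,0,0,3.5],[0,0,-0.2,0,0,0,3.5],[0,0,-0.2,0,0,0,3.5],[0,0,-0.2,0,0,0,3.5],[0,0,-0.2,0,0,0,3.5],[0,0,-2,0,0,0,3.5],[0,0,-5,0,0,0,3.5],[0,0,-9,0,0,0,3.5],[0,0,-12,0,0,0,3.5],[0,0,-14,0,0,0,3.5],[0,0,-14,0,0,0,3.5]]])

```text
t: 28.83
tcp_pos: [0.4905, 0.1848, 0.2542]
tool_rot: [-0.062, 0.998, 0.0, 0.004]
force: [0.0, -0.3, -0.3]
finger_gap: 0.41
gripper_force: 0.0
```

Run:
```python
from lid import *
plan()
i=cams.camera_info('wrist');im=cams.snapshot('wrist')
by=np.array([-bx[1],bx[0],0])
for th in(0,.05):print('lid edge/bar pred',th,proj('w',[P(th),P(th,-.15,.008)],i))
c=proj('w',[P(0)],i)[0].astype(int)
g=cv2.cvtColor(im,cv2.COLOR_RGB2GRAY).astype(int)
print(c,g[c[1],c[0]-20:c[0]+40])
sc=cams.snapshot('scene');a=sc
pts=[P(t,-.15,z)+by*.1*k for t in(0,.05) for z in(0,.008) for k in(1,-1)]
print(proj('scene',pts).round(1))
save('fin.png',sc)
```

```text
t 28.8333 at [0.4905 0.1848 0.2542] yaw y 97.05679347499172 gap 0.4096899982349568 F [ 0.0499 -0.3242 -0.3018]
lid edge/bar pred 0 [[315.1587 190.1824]
 [299.1763 178.4507]]
lid edge/bar pred 0.05 [[318.7263 192.3889]
 [299.5113 180.3157]]
[315 190] [ 66  65  62  63  80 131 189 220 226 227 225 222 216 196 152 119 123 140
 153 165 176 183 183 178 171 161 162 191 220 226 227 227 229 228 226 225
 226 227 229 230 229 228 228 228 228 229 227 227 228 229 227 227 226 225
 226 228 228 229 229 228]
[[416.  210.2]
 [403.5 259.3]
 [416.4 208. ]
 [403.8 257. ]
 [416.4 208.1]
 [403.9 257.1]
 [416.9 205.9]
 [404.4 254.8]]
```

View pics/fin.png

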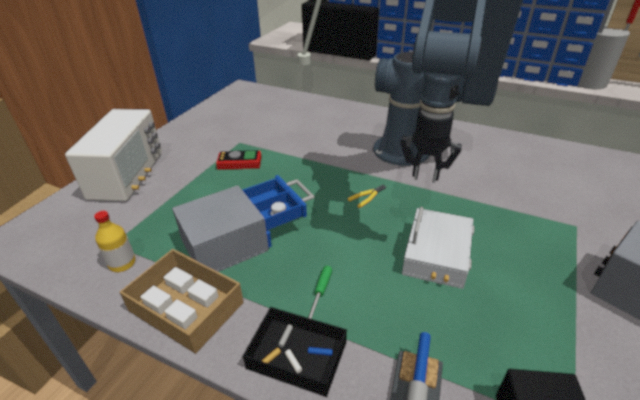

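The lid is closed flush on the box at (440,245). In the wrist view the bar centre reads about 315.5 px, against 315.2 predicted for fully closed. The drawer is out with the spool in it, and the bystanders are unmoved.

```bash
python3 -c "
from station import sign_off
print(sign_off())"
```

```text
the job is handed in; nothing more can be done
None
```

I handed the job in at about 29 s on the robot's clock: the drawer is out with the spool still in it, the module was set on the mat and then laid flat in the nest, the lid is fully closed, and the screwdriver and multimeter look unmoved. The judge returned no verdict.

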